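# Stand the matching bottle at the level reader

## Robot

A 6-joint arm with a two-finger parallel gripper is mounted at the origin on the work surface. World frame = base frame: x ahead of the robot, y to its left, z up, the work surface at z = 0. Lengths are in mm, angles in rad, forces in N, time in s.
With the tool pointing down it reaches from about 400 to 825 mm from the base axis. Payload 7 kg.
Tool frame: the origin (TCP) lies between the finger pads; the fingertips stand 11 mm ahead of it and the grasp point (between the pads) lies 8 mm behind it; x points along the fingers, y is the direction in which the jaws open and shut, and the axes are right-handed (so a half turn about x gives the same grasp; the last joint's range is limited). The gripper opens to 88 mm and grips with 3 to 60 N. Pads are 19 mm wide; open, the fingers measure 130 mm over their backs; the gripper's body (78 mm by 193 mm) begins 47 mm behind the grasp point.
Start: joints at [1.536, 0.359, 0.012, 0, -1.224, -0.288], TCP at [214.134, 640.111, 205.061] pointing down, gripper open.
Joint ranges: [-3.07, 3.07], [-1.43, 2.12], [-1.02, 1.25], [-3.03, 1.67], [-3.05, -0], [-3.03, 3.03]. Speed limits (rad/s): [2.39, 2.39, 3.01, 3.14, 3.14, 3.14].

## Interface

Orientations are given as [roll, pitch, yaw] about the fixed x, y, z axes, in that order (R = Rz(yaw) Ry(pitch) Rx(roll)).
In Python, from workcell import manip, viewer gives the robot as it stands. Calls block until the motion is done:
- manip.move_to(position, orientation): joint-space move of the TCP to a pose.
- manip.movel(position, attitude=None, max_speed=150): straight line of the TCP; attitude=None keeps the orientation; max_speed is the mean speed in mm/s.
- manip.goto_joints(angles): joint-space move.
- manip.open_jaws() and manip.close_gripper(grasp_force=None): open the fingers fully, or close them until they stop; grasp_force is the grip in N (None keeps the last).
- manip.hold(seconds).
- manip.ik(position, orientation): joint angles nearest the present ones, or None.
- viewer.grab_frame(name): name is "scene" or "side" or "wrist"; returns the picture (480x640x3 uint8, red, green, blue); there is no depth.
- viewer.calibration(name): a dict with "mtx" (3x3 intrinsics, pixels), "origin" and "attitude" of the camera in the world; the wrist camera has in their place "tool_from_camera" (4x4, takes a point from camera to tool coordinates, whose origin is the TCP and whose axes are the tool frame's). Camera axes: x right, y down, z forward; pixel columns grow to the right and rows downward; lengths in mm; the calibration is good to about 2 mm. A picture is of the moment at which its call begins: read the wrist's pose just before it. calibration takes no time and is no camera call.
A pose or a line that the arm cannot do raises manip.PlanningError and nothing moves.
- manip.job_done(): hands the job in, once; it reports no verdict.
Readings, each from a call of its own:
- manip.current_time(): time.
- manip.current_joints(): joint angles.
- manip.current_qvel(): joint speeds.
- manip.current_effort(): joint torques, N m.
- manip.current_position(): TCP position.
- manip.current_ee_rot(): TCP orientation.
- manip.current_ft_force(): force on the tool from outside, world axes, zero at the start.
- manip.current_moment(): the same for the moment, N m.
- manip.current_width(): finger opening in mm.
Only numpy, scipy, OpenCV 4.12 (cv2) and the standard library are available. Lean on these libraries where they do the work, as an engineer would, in place of code of your own. Each camera call takes 0.05 s, during which the arm holds its last target.

## Task

Two bottles lie on the bench: take the one with the same shape as the sample bottle that stands on the steel tray, and stand it on the bench with its cap up, midway between the two brown jars, squarely in front of the level reader. With its base on the bench, press it back lightly (a few newtons, felt by touch) against the reader's dark sensing face before you let go, and leave it standing flat against that face. Do not press hard, and leave the jars, the other bottle and the sample where they are.

Things in the scene. Friction and masses are not known exactly. Their poses are not given: they have to be found in the camera images.
- bottle_mid (a point): Centre of the square body of the straight bottle (shape of the sample), lying on a flat side at the start: 65 mm from its base, 93 mm from the top of its cap; 28 mm above the bench when lying, 65 mm when standing. x axis along the bottle from base to cap (at the start level, roughly away from the robot), y level across the body, z up at the start.
- bottle: The straight bottle: white plastic, 0.25 to 0.5 kg, rigid; square body 56 x 56 mm, 130 mm long, then a 44 mm square shoulder 8 mm long and a round grey cap 36 mm across and 20 mm long (158 mm over all). Origin at the middle of the side it lies on at the start, 28 mm from bottle_mid; same axes as bottle_mid.
- stepped_mid (a point): The other lying bottle, of another shape (stepped): white plastic, base part 56 mm square and 76 mm long, then a narrow part 36 mm square and 62 mm long, then the same cap; 158 mm over all. The point is on its axis, 65 mm from its base and 28 mm above the bench; x axis towards the cap. To be left alone.
- sample_mid (a point): Middle of the sample bottle, which has the same shape and size as the straight bottle, standing cap up on a steel tray 130 x 130 x 6 mm, 65 mm above the tray. To be left alone.
- jar_left_mid (a point): Brown glass jar with metal lid, 66 mm across, 85 mm high, on the robot's left of the place where the bottle goes; the point is on its axis half-way up (42 mm). It stands 40 mm (its axis) in front of the sensing face. Loose, 0.4 kg.
- jar_right_mid (a point): The same kind of jar on the right, about 230 mm from the left one, also 40 mm in front of the face; point on its axis half-way up (42 mm).
- face (a point): Middle of the level reader's flat dark sensing face: upright, 330 mm wide, from 8 to 64 mm above the bench; the point lies on the face, 36 mm above the bench. Its -x axis points straight out of the face towards the robot's side, y along the face (to the left), z up. The bottle touching the face has its centre 28 mm out from it (x = -0.028). The face is rigid.
- reader: The level reader, a low white box 360 mm wide, 152 mm deep, 72 mm high, fixed to the bench, carrying the sensing face at its front; origin on the bench under the middle of the face, axes as for the face.
Not all that is in view belongs to the job. Leave any green look-alike of the part that bears jar_left_mid alone. Leave any blue look-alike of the part that bears jar_right_mid alone.

How it is judged:
By the outcome, as a careful person would: the job done as asked, in the order asked, and still so for the second after the job is handed in, with the robot touching nothing.
It also fails if it takes over 54 s, if anything falls off the work surface, if the arm or the gripper's body presses on something with over 40 N, if the wrist force passes 120 N, or if a joint passes its speed limit or range.

## Working session

There is one attempt and no reset: what is moved stays moved. The work goes in short steps, each a Python script; the robot and the scene stay as the last script left them, time stands still between calls to the robot, and variables do not carry over. Pictures are saved under pics/ and viewed, and the job is handed in when it is done.

```bash
mkdir -p pics; ls; python3 - <<'E'
from workcell import manip, viewer
import cv2
for n in ["scene","side","wrist"]:
    c=viewer.calibration(n); print(n,c)
    f=viewer.grab_frame(n); cv2.imwrite(f"pics/{n}0.png",f[:,:,::-1])
print(manip.current_position(),manip.current_ee_rot(),manip.current_time(),manip.current_ft_force())
E
```

```text
pics
scene {'mtx': array([[478.87548772,   0.        , 326.142965  ],
       [  0.        , 478.87548772, 244.46515721],
       [  0.        ,   0.        ,   1.        ]]), 'origin': array([1262.30574718, -119.64683478,  834.47644697]), 'attitude': array([-2.38130714e+00, -1.56551804e-04,  1.38538288e+00])}
side {'mtx': array([[551.65534222,   0.        , 312.52967819],
       [  0.        , 551.65534222, 242.07497617],
       [  0.        ,   0.        ,   1.        ]]), 'origin': array([ 352.11063569, -914.93391769,  682.90953928]), 'attitude': array([-2.14644847, -0.01934994, -0.191887  ])}
wrist {'mtx': array([[407.83905693,   0.        , 321.55986743],
       [  0.        , 407.83905693, 238.70567232],
       [  0.        ,   0.        ,   1.        ]]), 'tool_from_camera': array([[ 4.82221518e-04, -2.52772107e-01,  9.67525725e-01,
        -1.78694005e+02],
       [ 9.99999820e-01, -2.24508323e-04, -5.57061025e-04,
         7.74255750e-01],
       [ 3.58027067e-04,  9.67525819e-01,  2.52771954e-01,
        -6.78959527e+01],
       [ 0.00000000e+00,  0.00000000e+00,  0.00000000e+00,
         1.00000000e+00]])}
[214.03986754 639.76111339 204.34945957] [ 1.67368854  1.569564   -1.79079974] 0.15 [-0.58392669  0.54637038 -0.04928459]
```

View pics/scene0.png

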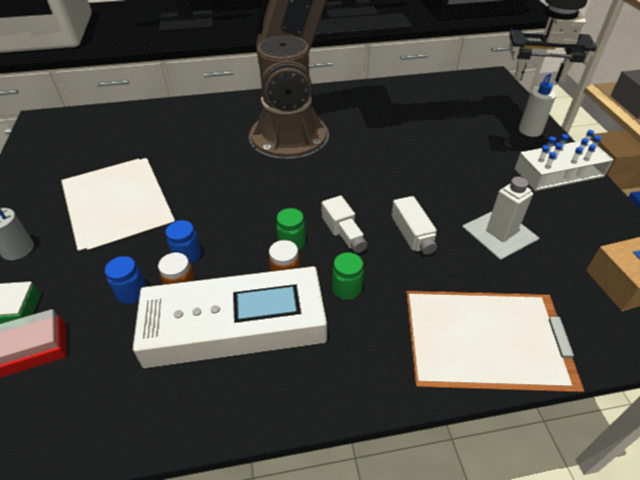

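View pics/side0.png

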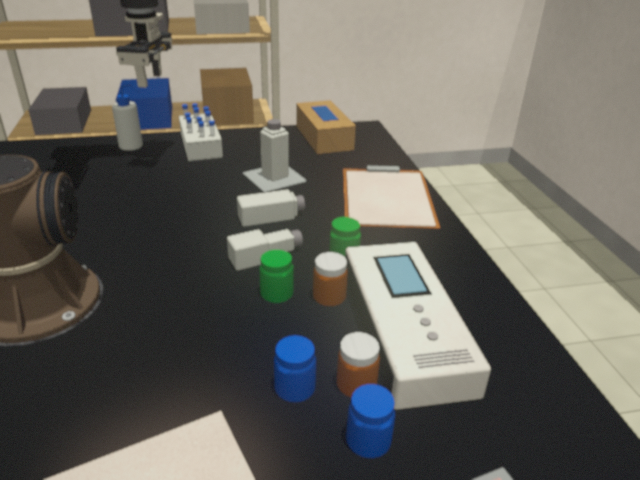

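View pics/wrist0.png

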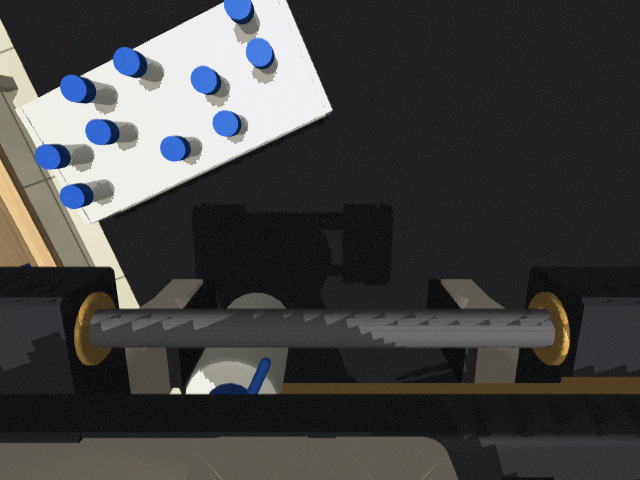

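The straight bottle is the one at about (413,223) in scene and (268,207) in side. The stepped bottle is at (343,222). The brown jars have white lids, at (175,265) and (284,252). I'll enlarge these areas.

```bash
cat > h.py <<'E'
from workcell import manip, viewer
import numpy as np, cv2
from scipy.spatial.transform import Rotation as Ro
def R(o): return Ro.from_euler('xyz',o).as_matrix()
def ray(n,uv):
    c=viewer.calibration(n); d=R(c['attitude'])@np.linalg.inv(c['mtx'])@np.array([uv[0],uv[1],1.]); return np.array(c['origin']),d
def onz(n,uv,z):
    o,d=ray(n,uv); return o+d*(z-o[2])/d[2]
def tri(a,b):
    o1,d1=ray(*a);o2,d2=ray(*b); s=np.linalg.lstsq(np.c_[d1,-d2],o2-o1,rcond=None)[0]
    p,q=o1+s[0]*d1,o2+s[1]*d2; return (p+q)/2,np.linalg.norm(p-q)
def proj(n,p):
    c=viewer.calibration(n); q=c['mtx']@(R(c['attitude']).T@(np.array(p)-c['origin'])); return q[:2]/q[2]
def crop(src,dst,x,y,w,h,k):
    f=cv2.imread(src)[y:y+h,x:x+w]; cv2.imwrite(dst,cv2.resize(f,None,fx=k,fy=k,interpolation=cv2.INTER_CUBIC))
E
python3 - <<'E'
from h import *
crop('pics/scene0.png','pics/s_bot.png',310,170,150,110,5)
crop('pics/scene0.png','pics/s_rd.png',100,200,260,170,3)
crop('pics/side0.png','pics/d_bot.png',215,170,110,110,5)
crop('pics/side0.png','pics/d_rd.png',250,220,250,190,3)
E
```

```text
(no output)
```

View pics/s_bot.png

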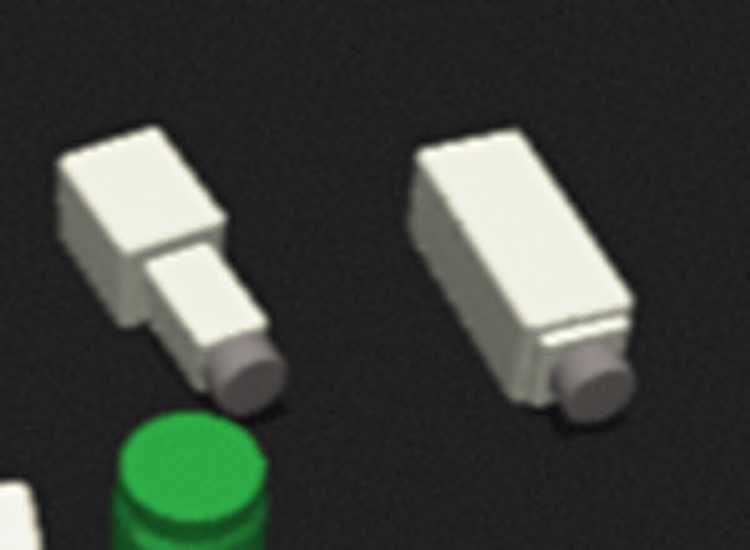

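View pics/s_rd.png

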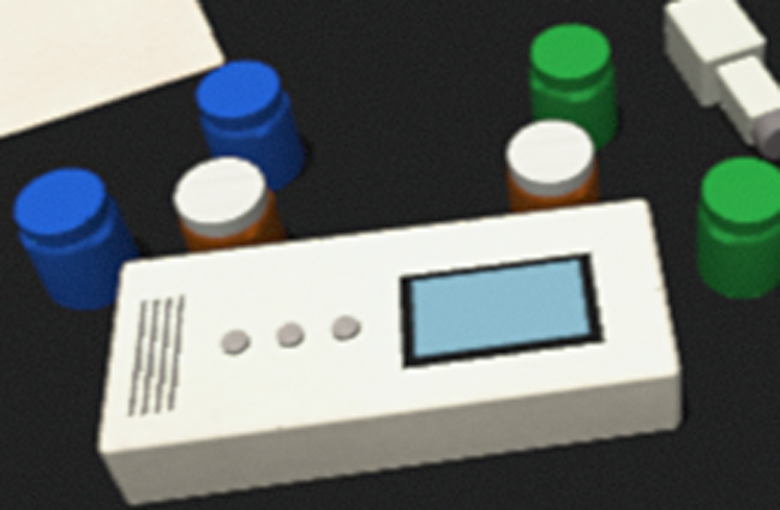

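View pics/d_bot.png

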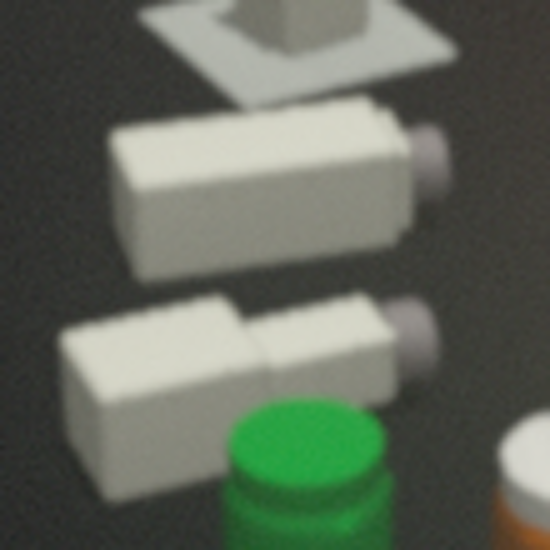

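View pics/d_rd.png

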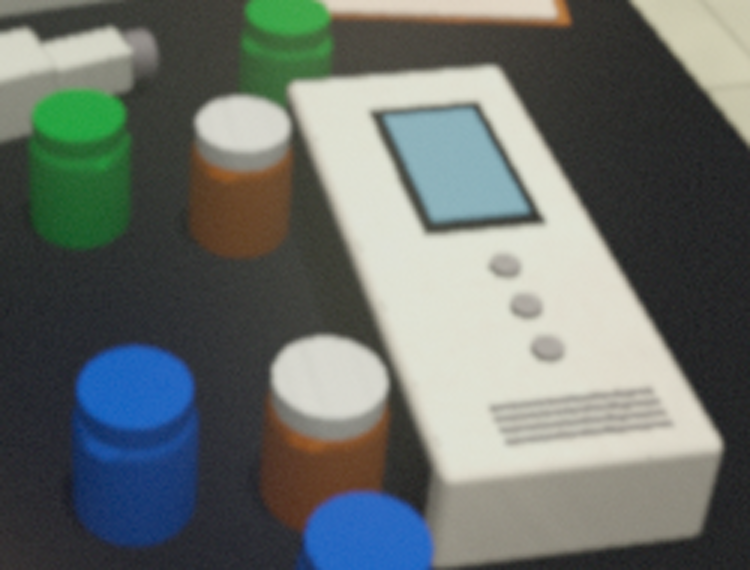

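```bash
python3 - <<'E'
from h import *
np.set_printoptions(precision=1,suppress=True)
sb=[(393,201),(414,195.8),(436.8,230.2),(415.4,236.4)]
db=[(242.6,208),(237.4,196.4),(288.4,189.8),(297,200.6)]
# order: base right? print
for n,l in(("scene",sb),("side",db)):
    P=np.array([onz(n,p,56) for p in l]);print(n,P[:,:2].tolist(),P.mean(0))
for name,a,b in [("fr",(140.7,288.3),(396.7,380)),("fl",(316,266.7),(346.7,248.3)),("bl",(326.7,326.7),(416.7,242.3)),("br",(133.3,350),(490,368.3)),]:
    print(name,onz("scene",a,72),onz("side",b,72),*tri(("scene",a),("side",b)))
for name,a,b in [("jr",(173.7,264.7),(360,344.3)),("jl",(283.3,250.3),(331,264))]:
    print(name,onz("scene",a,85),onz("side",b,85),*tri(("scene",a),("side",b)))
for n,p in (("gl_s",(570/3+100,50/3+200)),("gr_s",(740/3+100,190/3+200)),("b1",(240/3+100,93/3+200)),("b2",(62/3+100,200/3+200))):print(n,onz("scene",p,85))
E
```

```text
scene [[420.17529439129385, 205.45632621653772], [410.95594861590075, 262.1593266610111], [537.0804759613281, 276.45703256516896], [547.2359200038853, 221.6543316354772]] [478.9 241.4  56. ]
side [[417.1299437295959, 198.21668909989262], [409.78619905553967, 256.1045301089937], [534.8232477660856, 270.7617361595969], [546.3815479003332, 213.5337106257291]] [477.  234.7  56. ]
fr [ 600.8 -376.8   72. ] [ 594.6 -379.7   72. ] [ 596.6 -377.5   68.3] 2.0342429357251715
fl [609.2 -18.7  72. ] [606.5 -26.5  72. ] [607.6 -19.2  68.3] 2.8415408517352767
bl [760.5 -24.3  72. ] [753.7 -28.2  72. ] [756.8 -23.2  67.7] 1.845895012601987
br [ 745.1 -378.9   72. ] [ 742.1 -381.7   72. ] [ 743.6 -379.7   69.7] 0.0017829501069332844
jr [ 560.5 -309.9   85. ] [ 556.4 -310.7   85. ] [ 557.6 -309.8   83.1] 2.0953304146317215
jl [561.8 -81.2  85. ] [559.  -92.4  85. ] [559.9 -82.4  80. ] 4.728090489344974
gl_s [460.4 -53.2  85. ]
gr_s [622.9  43.9  85. ]
b1 [ 461.5 -299.3   85. ]
b2 [ 545.8 -417.6   85. ]
```

```bash
cat >> h.py <<'E'
def toolR(b,a,flip,by,):
    """bottle frame cols b(x axis base->cap, y, z=gripper side). tool points along -z_b*cos a - x_b*sin a; jaws along y"""
    x=-b[:,2]*np.cos(a)-b[:,0]*np.sin(a); y=b[:,1]*(1 if flip else -1); return np.c_[x,y,np.cross(x,y)]
def eul(M): return Ro.from_matrix(M).as_euler('xyz')
def bl(yaw): return Ro.from_euler('z',yaw).as_matrix()          # lying, cap along yaw
def bs(yaw): # standing, cap up, gripper side away from face (-x of face yaw)
    f=Ro.from_euler('z',yaw).as_matrix(); return np.c_[f[:,2],f[:,1],-f[:,0]]
S=10.;G=93.
def tcp(mid,b,M,lift=0):
    # grasp pt = axis point at g, shifted s back along tool; TCP = grasp + 8*x
    return np.array(mid)+b[:,0]*(G-65)+M[:,0]*(8-S)
E
python3 - <<'E'
from h import *
np.set_printoptions(precision=3,suppress=True)
print(R(manip.current_ee_rot()))
for ad in (0,20,30,38,45):
  for fl in (0,1):
    a=np.radians(ad); b=bl(.12);M=toolR(b,a,fl,0); s=bs(-.025);N=toolR(s,a,fl,0)
    print(ad,fl,"pick",manip.ik(tcp([478,239,28],b,M),eul(M)),manip.ik(tcp([478,239,128],b,M),eul(M)),"\n   place",manip.ik(tcp([573,-196,65],s,N),eul(N)),manip.ik(tcp([520,-196,130],s,N),eul(N)))
E
```

```text
[[-0.    -0.317 -0.948]
 [-0.001 -0.948  0.317]
 [-1.     0.001 -0.   ]]
0 0 pick [ 0.796  0.35  -0.456  0.    -0.765  0.895] [ 0.796  0.234 -0.347  0.    -0.99   0.895] 
   place [-1.15   1.044 -0.769 -2.005 -1.674 -1.351] [-1.277  0.855 -0.848 -1.887 -1.612 -1.446]
0 1 pick [ 0.796  0.35  -0.456  0.    -0.765 -2.247] [ 0.796  0.234 -0.347  0.    -0.99  -2.247] 
   place [-1.15   1.044 -0.769 -2.005 -1.674  1.79 ] [-1.277  0.855 -0.848 -1.887 -1.612  1.696]
20 0 pick [ 0.659  0.552 -0.088 -0.187 -1.239  1.121] [ 0.659  0.455  0.001 -0.179 -1.422  1.085] 
   place [-1.057  0.507 -0.77  -1.994 -1.085 -1.855] [-1.099  0.223 -0.767 -1.793 -1.01  -2.177]
20 1 pick [ 0.659  0.552 -0.088 -0.187 -1.239 -2.021] [ 0.659  0.455  0.001 -0.179 -1.422 -2.056] 
   place [-1.057  0.507 -0.77  -1.994 -1.085  1.286] [-1.099  0.223 -0.767 -1.793 -1.01   0.964]
30 0 pick [ 0.611  0.665  0.073 -0.24  -1.453  1.166] [ 0.611  0.571  0.153 -0.238 -1.623  1.124] 
   place [-0.864  0.278 -0.662 -1.832 -0.73  -2.289] [-0.821  0.027 -0.656 -1.562 -0.667 -2.68 ]
30 1 pick [ 0.611  0.665  0.073 -0.24  -1.453 -1.
[... 282 characters left out ...]
5 -0.447 -2.809] [-0.466 -0.057 -0.614 -1.16  -0.376  2.987]
38 1 pick [ 0.58   0.757  0.195 -0.277 -1.617 -1.956] [ 0.58   0.663  0.267 -0.283 -1.777 -2.002] 
   place [-0.605  0.167 -0.562 -1.525 -0.447  0.333] [-0.466 -0.057 -0.614 -1.16  -0.376 -0.155]
45 0 pick [ 0.558  0.839  0.297 -0.31  -1.756  1.192] [ 0.557  0.744  0.361 -0.323 -1.907  1.142] 
   place [-0.274  0.123 -0.565 -1.001 -0.209  2.74 ] None
45 1 pick [ 0.558  0.839  0.297 -0.31  -1.756 -1.95 ] [ 0.557  0.744  0.361 -0.323 -1.907 -2.   ] 
   place [-0.274  0.123 -0.565 -1.001 -0.209 -0.402] None<sys>:0: UserWarning: Gimbal lock detected. Setting third angle to zero since it is not possible to uniquely determine all angles.
```

```bash
sed -i 's/^S=10.;G=93./S=12.;G=95./' h.py; cat >> h.py <<'E'
def wsave(name):
    p=np.array(manip.current_position());o=np.array(manip.current_ee_rot()); f=viewer.grab_frame("wrist")
    cv2.imwrite(f"pics/{name}.png",f[:,:,::-1]); np.savez(f"pics/{name}.npz",p=p,o=o)
def wray(name,uv):
    d=np.load(f"pics/{name}.npz");c=viewer.calibration("wrist");T=np.eye(4);T[:3,:3]=R(d['o']);T[:3,3]=d['p'];T=T@c['tool_from_camera']
    return T[:3,3],T[:3,:3]@np.linalg.inv(c['mtx'])@np.array([uv[0],uv[1],1.])
def wz(name,uv,z):
    o,d=wray(name,uv); return o+d*(z-o[2])/d[2]
E
python3 - <<'E'
from h import *
M=toolR(bl(0),0,1,0)
for p,n in (((655,-196,260),"w_rd"),((580,250,220),"w_bt")):
    manip.move_to(p,eul(M)); wsave(n); print(manip.current_time(),manip.current_position(),manip.current_joints())
E
```

```text
3.5083 [ 655.23421083 -195.27259643  259.95677903] [-5.35380588e-03  3.47195771e-01  1.18754239e-01 -9.81125860e-05
 -1.34231261e+00 -1.56425472e+00]
5.225 [580.51528961 249.06992162 220.11305194] [ 7.13862465e-01  2.79151663e-01 -6.74284027e-02  1.07546896e-04
 -1.22409101e+00 -2.28600081e+00]<sys>:0: UserWarning: Gimbal lock detected. Setting third angle to zero since it is not possible to uniquely determine all angles.
```

View pics/w_rd.png

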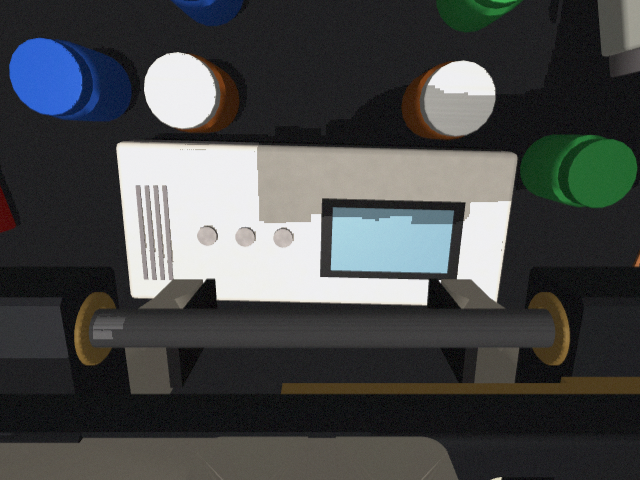

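View pics/w_bt.png

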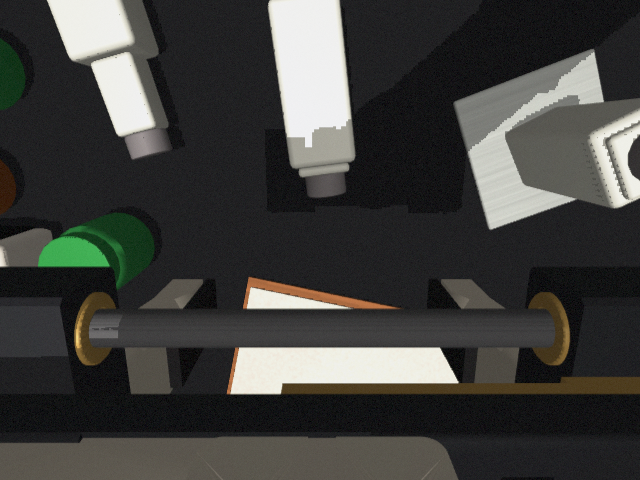

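```bash
python3 - <<'E'
from h import *
crop('pics/w_bt.png','pics/c1.png',250,0,130,210,3)
crop('pics/w_rd.png','pics/c2.png',100,40,210,140,3.8)
crop('pics/w_rd.png','pics/c3.png',370,40,180,140,4)
E
```

```text
(no output)
```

View pics/c1.png

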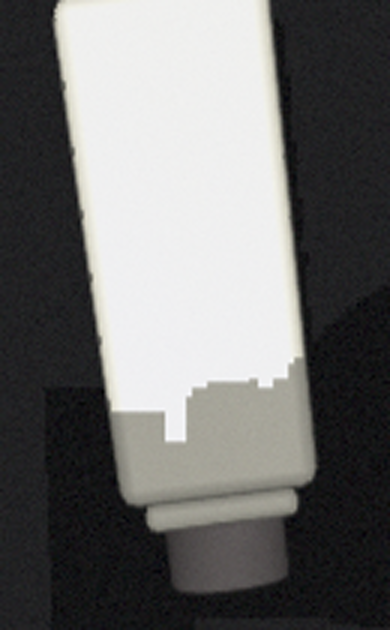

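View pics/c2.png

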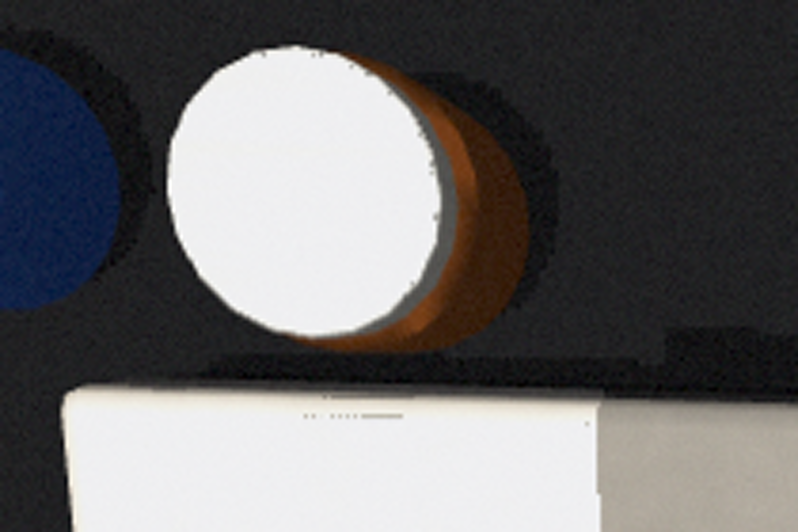

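View pics/c3.png

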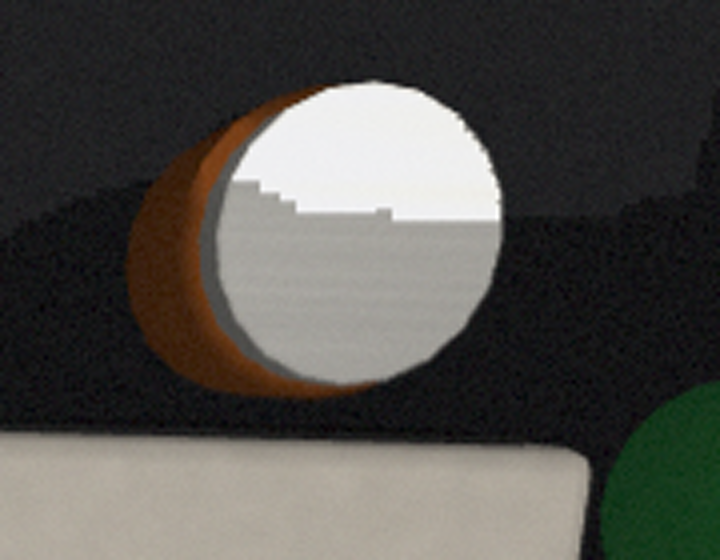

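```bash
python3 - <<'E'
from h import *
np.set_printoptions(precision=1,suppress=True)
jr,jl=wz("w_rd",(180,90.4),85),wz("w_rd",(459.8,98.3),85); m=(jr+jl)/2
e1,e2=wz("w_rd",(121,141.3),72),wz("w_rd",(510,151.3),72)
d=e2-e1; print(jr,jl,m,e1,e2,"yaw",np.arctan2(-d[0],d[1]), "jar yaw",np.arctan2(-(jl-jr)[0],(jl-jr)[1]),np.linalg.norm(jl-jr))
y=(np.arctan2(-d[0],d[1])); n=np.array([np.cos(y),np.sin(y),0]); print("face out of jars",(e1-m)@n, (e2-m)@n)
a,b=wz("w_bt",(290.7,167.3),56),wz("w_bt",(355,160),56); c,f=wz("w_bt",(269,3),56),wz("w_bt",(339.5,0),56)
print(a,b,c,f,"end mid",(a+b)/2,"base mid",(c+f)/2,"yaw",np.arctan2(*((a+b)/2-(c+f)/2)[1::-1]), np.linalg.norm(a-b),np.linalg.norm((a+b-c-f)/2))
E
```

```text
[ 554.6 -311.8   85. ] [560.5 -82.3  85. ] [ 557.5 -197.1   85. ] [ 595.4 -371.3   72. ] [603.7 -30.1  72. ] yaw -0.02421553910264708 jar yaw -0.02579855425696711 229.57440300238326
face out of jars 42.109424810559325 42.109424810559325
[541.  222.9  56. ] [535.1 276.3  56. ] [418.4 209.1  56. ] [416.5 262.3  56. ] end mid [538.  249.6  56. ] base mid [417.5 235.7  56. ] yaw 0.1149593209191149 53.634378065457554 121.38195202609408
```

```bash
python3 - 2>/dev/null <<'E'
from h import *
b=bl(.115);a=np.radians(32);M=toolR(b,a,1,0);p=tcp([476.5,242.1,28.5],b,M)
print(p)
manip.move_to(p-110*M[:,0],eul(M)); print(manip.current_time())
manip.movel(p,max_speed=90); print(manip.current_position(),manip.current_ft_force(),manip.current_time())
manip.close_gripper(45); print(manip.current_width(),manip.current_ft_force())
wsave("w_g")
for n in ("side",): cv2.imwrite("pics/side_g.png",viewer.grab_frame(n)[:,:,::-1])
print(manip.current_time())
E
```

```text
[508.40751966 245.78562657  31.89219238]
5.8
[508.93732405 245.9285932   32.27906196] [0.06193365 0.22783626 0.37697701] 7.175
55.3152200393933 [ 1.247723    0.8690967  -0.10510638]
7.9083
```

```bash
python3 -c "
import cv2,numpy as np
a=cv2.imread('pics/side_g.png')[60:360,150:450];b=cv2.imread('pics/w_g.png')[:400:,100:540]
cv2.imwrite('pics/cmp1.png',np.hstack([cv2.resize(a,(400,400)),cv2.resize(b,(400,400))]))"
```

```text
(no output)
```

View pics/cmp1.png

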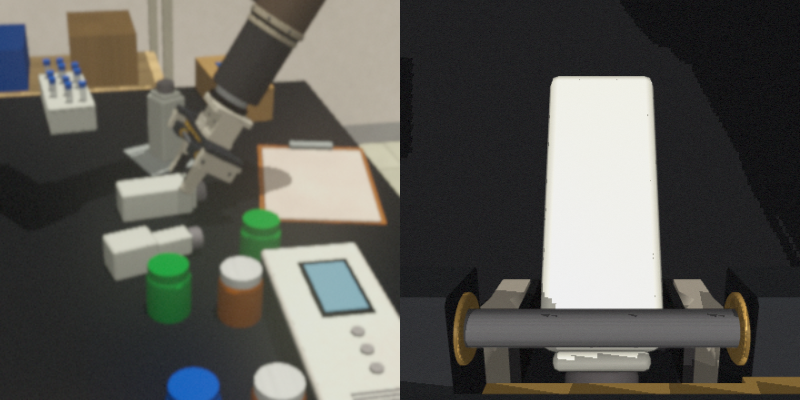

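```bash
cat >> h.py <<'E'
A=np.radians(32)
def bpose(t,yaw): # t=0 lying,1 standing
    return Ro.from_euler('z',yaw).as_matrix()@Ro.from_euler('y',-90*t,degrees=True).as_matrix()
E
python3 - 2>/dev/null <<'E'
from h import *
np.set_printoptions(precision=3,suppress=True)
c,f=wz("w_g",(267.2,78),56),wz("w_g",(377,78),56);print(c,f,(c+f)/2)
mid=np.array([476.5,242.1,28.]);p=np.array(manip.current_position());print("base to grasp-axis pt",np.linalg.norm(((c+f)/2-p)[:2]))
assert np.allclose(bpose(1,-.024),bs(-.024))
for t,yaw,m in ((0,.115,(476.5,242,140)),(0.35,.07,(480,120,260)),(.7,0,(500,-60,280)),(1,-.024,(540,-196.7,230)),(1,-.024,(540,-196.7,80)),(1,-.024,(570,-197.4,65))):
    b=bpose(t,yaw);M=toolR(b,A,1,0);print(manip.ik(tcp(m,b,M),eul(M)))
E
```

```text
[418.178 208.679  56.   ] [412.168 260.798  56.   ] [415.173 234.739  56.   ]
base to grasp-axis pt 93.9929875703604
[ 0.604  0.586  0.204 -0.253 -1.688 -2.025]
[ 0.61   0.065 -0.194 -0.005 -1.319 -2.11 ]
[ 0.428 -0.34  -0.718  0.33  -0.72  -2.196]
[-0.315 -0.214 -0.595 -0.909 -0.314 -0.529]
[-0.835  0.159 -0.66  -1.676 -0.666  0.642]
[-0.813  0.231 -0.636 -1.757 -0.659  0.724]
```

```bash
python3 - 2>/dev/null <<'E'
from h import *
np.set_printoptions(precision=3,suppress=True)
for x in (470,500,530,560):
  for z in (90,130,180,210):
    b=bpose(1,-.024);M=toolR(b,A,1,0);print(x,z,manip.ik(tcp((x,-197,z),b,M),eul(M)))
for t,yaw,m in ((.5,.1,(480,150,260)),(.7,.2,(480,60,260)),(.85,.1,(480,-60,230)),(.8,-.3,(480,-100,240)),(.9,-.3,(500,-150,220))):
    b=bpose(t,yaw);M=toolR(b,A,1,0);print(t,yaw,m,manip.ik(tcp(m,b,M),eul(M)))
E
```

```text
470 90 [-0.96   0.067 -0.728 -1.553 -0.752  0.599]
470 130 [-0.851 -0.064 -0.69  -1.423 -0.683  0.333]
470 180 [-0.689 -0.201 -0.651 -1.228 -0.589 -0.011]
470 210 [-0.568 -0.274 -0.641 -1.08  -0.521 -0.242]
500 90 [-0.892  0.092 -0.697 -1.594 -0.704  0.59 ]
500 130 [-0.784 -0.031 -0.658 -1.454 -0.629  0.323]
500 180 [-0.62  -0.161 -0.622 -1.242 -0.527 -0.031]
500 210 [-0.496 -0.231 -0.616 -1.077 -0.453 -0.275]
530 90 [-0.831  0.119 -0.662 -1.63  -0.66   0.58 ]
530 130 [-0.724  0.004 -0.623 -1.481 -0.58   0.313]
530 180 [-0.561 -0.119 -0.589 -1.253 -0.474 -0.049]
530 210 [-0.438 -0.185 -0.586 -1.074 -0.398 -0.303]
560 90 [-0.774  0.147 -0.624 -1.661 -0.619  0.569]
560 130 [-0.669  0.039 -0.585 -1.503 -0.537  0.301]
560 180 [-0.509 -0.077 -0.553 -1.26  -0.428 -0.067]
560 210 [-0.389 -0.139 -0.554 -1.069 -0.352 -0.329]
0.5 0.1 (480, 150, 260) [ 0.785 -0.094 -0.43   0.164 -1.064 -2.323]
0.7 0.2 (480, 60, 260) [ 0.724 -0.377 -0.812  0.412 -0.699 -2.353]
0.85 0.1 (480, -60, 230) [-2.939 -1.42  -0.559 -2.296 -3.045 -0.801]
0.8 -0.3 (480, -100, 240) None
0.9 -0.3 (500, -150, 220) None
```

```bash
cat >> h.py <<'E'
def ends(p=None,o=None,g=93.5):
    p=np.array(manip.current_position()) if p is None else p; M=R(manip.current_ee_rot() if o is None else o)
    xb=-M[:,0]*np.sin(A)+M[:,2]*np.cos(A)   # bottle axis for flip=1
    ax=p-M[:,0]*(8-S); return ax-xb*g, ax+xb*(158-g), xb
E
python3 - 2>/dev/null <<'E'
from h import *
np.set_printoptions(precision=2,suppress=True)
print(ends())
p=np.array(manip.current_position()); manip.movel(p+[0,0,25],max_speed=80); print(manip.current_ft_force(),manip.current_moment())
wsave("w_l")
manip.movel(p+[0,0,170],max_speed=200); wsave("w_l2"); print(manip.current_time(),manip.current_ft_force())
q0=np.array(manip.current_joints());print(q0,ends())
b=bpose(1,-.024);M=toolR(b,A,1,0);q1=np.array(manip.ik(tcp((500,-197,200),b,M),eul(M)))
manip.goto_joints(q0+.3*(q1-q0)); print(manip.current_time(),manip.current_joints(),ends())
E
```

```text
(array([413.51, 234.93,  28.49]), array([570.47, 253.05,  28.53]), array([0.99, 0.11, 0.  ]))
[-0.24 -0.48 -3.93] [ 0.31 -2.55  0.02]
9.35 [ 0.01  0.2  -4.58]
[ 0.6   0.55  0.27 -0.26 -1.79 -2.05] (array([412.69, 234.67, 197.15]), array([569.65, 252.77, 196.7 ]), array([ 0.99,  0.11, -0.  ]))
9.9417 [ 0.26  0.32  0.   -0.52 -1.4  -1.49] (array([443.36, 176.39, 152.67]), array([591.38, 170.34, 207.6 ]), array([ 0.94, -0.04,  0.35]))
```

View pics/w_l2.png

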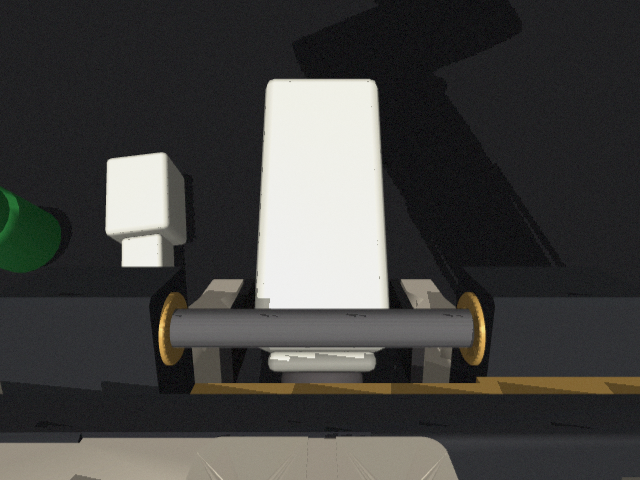

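```bash
python3 - 2>/dev/null <<'E'
from h import *
np.set_printoptions(precision=2,suppress=True)
b=bpose(1,-.024);M=toolR(b,A,1,0);q0=np.array(manip.current_joints())
q1=np.array(manip.ik(tcp((490,-197,205),b,M),eul(M)))
for f in (.35,.65,1):
    manip.goto_joints(q0+f*(q1-q0)); e=ends(); print(manip.current_time(),e)
    if e[0][2]<105: break
E
```

```text
10.4417 (array([497.41, 103.25, 139.07]), array([603.39,  65.42, 249.98]), array([ 0.67, -0.24,  0.7 ]))
10.9667 (array([532.55, -11.02, 139.42]), array([581.26, -52.2 , 283.98]), array([ 0.31, -0.26,  0.91]))
11.6583 (array([ 490.99, -196.03,  141.56]), array([ 491.06, -196.23,  299.56]), array([ 0., -0.,  1.]))
```

```bash
python3 - 2>/dev/null <<'E'
from h import *
np.set_printoptions(precision=2,suppress=True)
b=bpose(1,-.024);M=toolR(b,A,1,0)
manip.movel(tcp((545,-196.8,135),b,M),eul(M),max_speed=120)
manip.movel(tcp((545,-196.8,75),b,M),eul(M),max_speed=80)
print(manip.current_time(),ends(),manip.current_ft_force(),manip.current_moment())
wsave("w_p")
for n in ("side","scene"): cv2.imwrite(f"pics/{n}_p.png",viewer.grab_frame(n)[:,:,::-1])
crop('pics/side_p.png','pics/side_pc.png',230,130,220,200,3.5)
crop('pics/scene_p.png','pics/scene_pc.png',110,120,250,190,3)
E
```

```text
13.45 (array([ 545.32, -197.2 ,   12.29]), array([ 545.19, -197.03,  170.29]), array([-0.,  0.,  1.])) [-0.16 -0.35 -2.97] [ 0.16  3.65 -0.01]
```

View pics/w_p.png

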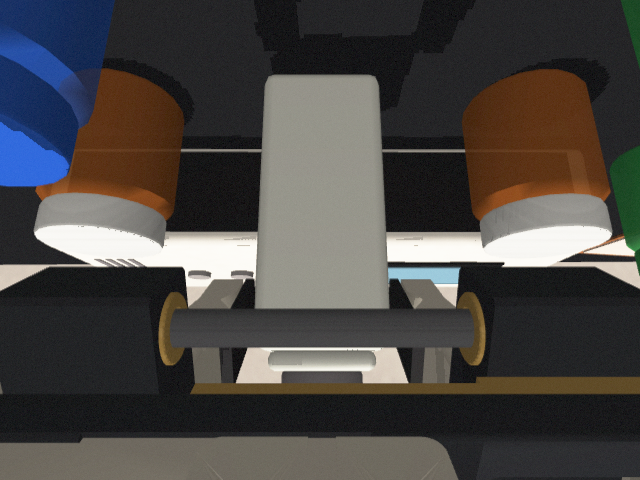

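View pics/side_pc.png

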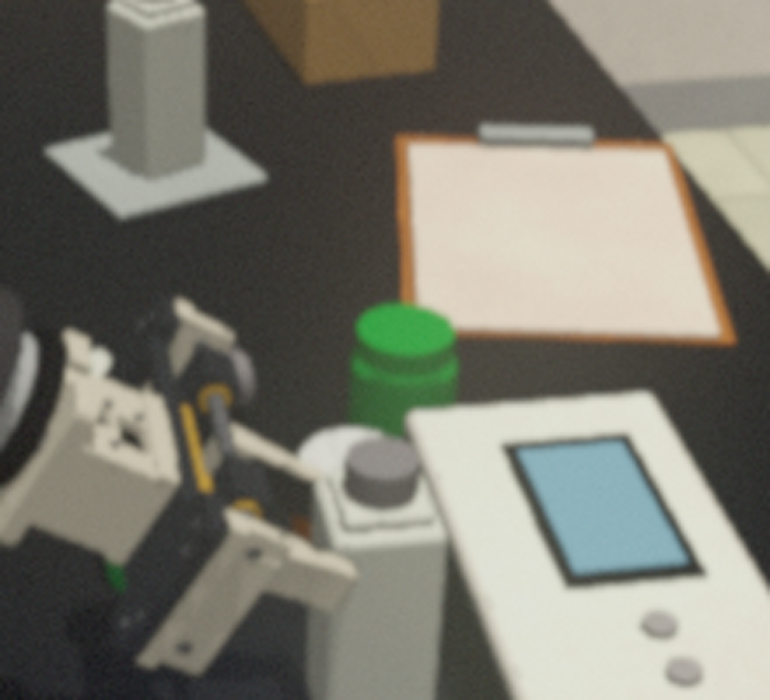

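View pics/scene_pc.png

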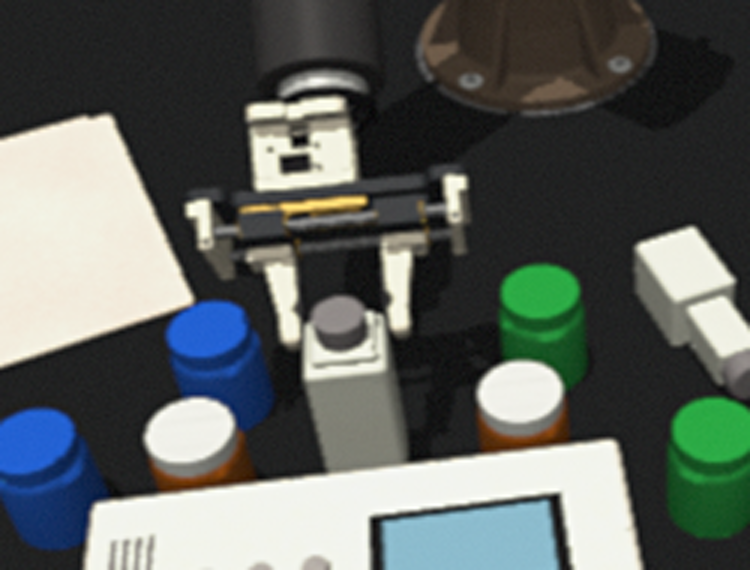

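```bash
cat >> h.py <<'E'
def ft(n=4):
    v=[]
    for _ in range(n): v.append(manip.current_ft_force()); manip.hold(.03)
    return np.mean(v,0)
E
python3 - 2>/dev/null <<'E'
from h import *
np.set_printoptions(precision=2,suppress=True)
b=bpose(1,-.024);M=toolR(b,A,1,0);o=eul(M);p=np.array(manip.current_position())
p=tcp((545,-196.8,75),b,M)
f0=ft();print(f0,ends()[0])
p[2]-=7; manip.movel(p,o,max_speed=40); print(ft()-f0,ends()[0])
for i in range(14):
    p[2]-=.7; manip.movel(p,o,max_speed=15); f=ft()-f0; print(i,f,ends()[0])
    if f[2]>2.5: break
print(manip.current_time())
E
```

```text
[ 0.15  0.17 -3.03] [ 545.28 -196.81   12.12]
[-0.36 -0.18  0.72] [ 545.06 -196.91    4.64]
0 [-0.17 -0.44  0.17] [ 545.02 -196.8     3.85]
1 [-1.25 -0.24  3.31] [ 545.18 -196.91    3.37]
14.9583
```

```bash
python3 - 2>/dev/null <<'E'
from h import *
wsave("w_c")
ims=[cv2.imread(f'pics/{n}.png')[60:330,240:400] for n in ("w_g","w_l2","w_p","w_c")]
cv2.imwrite('pics/cmp2.png',cv2.resize(np.hstack(ims),None,fx=1.25,fy=2))
for n in ("w_g","w_l2","w_p","w_c"):
    g=cv2.imread(f'pics/{n}.png',0).astype(int)
    # base edge row at columns 300..345, side edges at rows
    d=np.diff(cv2.GaussianBlur(g.astype(np.float32),(3,3),0),axis=0)
    r=[int(np.argmax(d[50:110,c]))+50 for c in range(290,350,10)]
    e=np.diff(cv2.GaussianBlur(g.astype(np.float32),(3,3),0),axis=1)
    s=[(240+int(np.argmax(e[y,240:300])),350+int(np.argmin(e[y,350:410]))) for y in (95,130,200,270)]
    print(n,r,s)
E
```

```text
w_g [75, 75, 75, 75, 75, 75] [(264, 378), (262, 379), (259, 383), (256, 386)]
w_l2 [78, 78, 78, 78, 78, 78] [(264, 377), (263, 379), (259, 383), (256, 386)]
w_p [74, 74, 74, 74, 74, 74] [(263, 378), (262, 380), (258, 383), (246, 385)]
w_c [74, 74, 74, 74, 74, 74] [(263, 378), (262, 380), (258, 383), (257, 385)]
```

View pics/cmp2.png

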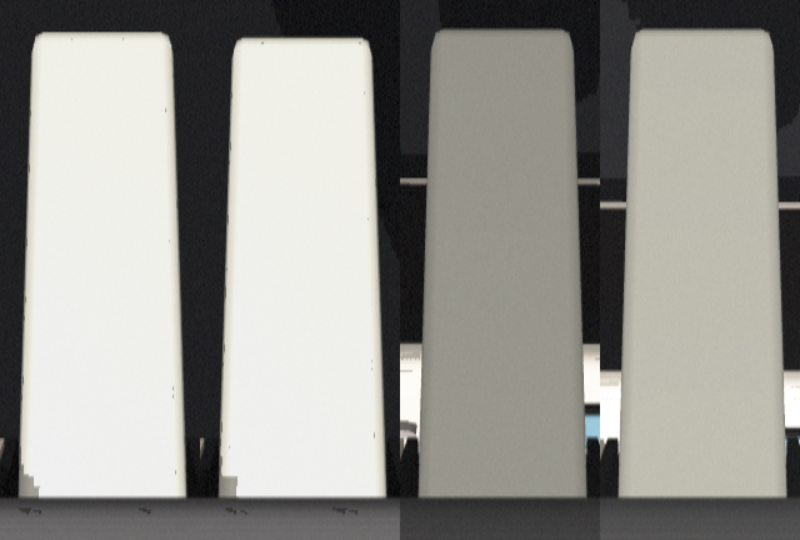

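```bash
python3 - 2>/dev/null <<'E'
from h import *
np.set_printoptions(precision=2,suppress=True)
b=bpose(1,-.024);M=toolR(b,A,1,0);o=eul(M);z=tcp((545,-196.8,75),b,M)[2]-7-1.4
n=np.array([np.cos(.024),-np.sin(.024),0])
def P(t): # t = advance from 545
    p=tcp((545,-196.8,75),b,M)+n*t; p[2]=z; return p
f0=np.array([.15,.17,-3.03]);t=0
manip.movel(P(14),o,max_speed=30); f=ft();print(f-f0,ends()[0]); base=f
t=14
while t<34:
    t+=1; manip.movel(P(t),o,max_speed=20); f=ft(); print(t,f-f0,f-base,ends()[0][:2],manip.current_moment())
    if (base-f)@n>2: break
print(manip.current_time())
E
```

```text
[-10.47   1.07  27.6 ] [ 562.7  -197.78    7.77]
15 [-10.23   1.12  28.25] [0.24 0.05 0.65] [ 563.89 -197.88] [ 0.11 -3.08  0.24]
16 [-10.69   0.82  29.19] [-0.23 -0.25  1.59] [ 565.05 -197.91] [ 0.12 -3.28  0.24]
17 [-10.28   0.96  29.98] [ 0.19 -0.11  2.38] [ 566.23 -197.94] [ 0.15 -3.48  0.29]
18 [-10.05   1.17  29.72] [0.42 0.1  2.12] [ 567.34 -198.  ] [ 0.12 -3.61  0.25]
19 [-10.39   0.6   30.19] [ 0.07 -0.47  2.59] [ 568.5  -198.06] [ 0.12 -3.73  0.3 ]
20 [-9.59  0.86 30.88] [ 0.88 -0.21  3.28] [ 569.64 -198.13] [ 0.21 -3.82  0.27]
21 [-9.93  1.05 31.09] [ 0.53 -0.03  3.49] [ 570.79 -198.14] [ 0.14 -3.97  0.33]
22 [-9.26  0.52 30.55] [ 1.2  -0.56  2.95] [ 571.9  -198.22] [ 0.14 -4.05  0.35]
23 [-9.35  1.43 31.53] [1.12 0.36 3.93] [ 572.96 -198.16] [ 0.24 -4.1   0.35]
24 [-9.31  1.28 31.68] [1.15 0.2  4.08] [ 574.09 -198.21] [ 0.22 -4.22  0.36]
25 [-8.94  1.21 31.06] [1.52 0.14 3.46] [ 575.18 -198.23] [ 0.27 -4.29  0.41]
26 [-8.55  0.88 31.13] [ 1.92 -0.19  3.53] [ 576.23 -198.25] [ 0.24 -4.35  0.39]
27 [-8.44  1.87 31.42] [2.03 0.8  3.82] [ 577.29 -198.28] [ 0.3  -4.37  0.36]
28 [-8.07  1.64 30.97] [2.4  0.57 3.37] [ 578.41 -198.33] [ 0.27 -4.35  0.37]
29 [-7.47  1.34 30.65] [3.   0.27 3.05] [ 579.44 -198.38] [ 0.25 -4.42  0.43]
30 [-7.51  1.44 30.56] [2.96 0.37 2.96] [ 580.5  -198.42] [ 0.23 -4.42  0.44]
31 [-6.94  1.3  30.67] [3.53 0.23 3.07] [ 581.55 -198.45] [ 0.23 -4.36  0.39]
32 [-6.62  1.21 30.47] [3.84 0.14 2.87] [ 582.55 -198.5 ] [ 0.2  -4.37  0.33]
33 [-6.66  1.36 29.94] [3.81 0.29 2.34] [ 583.62 -198.59] [ 0.17 -4.37  0.29]
34 [-6.45  1.41 29.68] [4.01 0.34 2.09] [ 584.61 -198.54] [ 0.28 -4.34  0.4 ]
23.425
```

```bash
python3 - 2>/dev/null <<'E'
from h import *
print(ends(),manip.current_joints())
wsave("w_x")
for n in ("side","scene"): cv2.imwrite(f"pics/{n}_x.png",viewer.grab_frame(n)[:,:,::-1])
a=cv2.resize(cv2.imread('pics/side_x.png')[220:420,300:500],(400,400));b=cv2.resize(cv2.imread('pics/w_x.png')[:400,80:560],(400,400))
cv2.imwrite('pics/cmp3.png',np.hstack([a,b]))
E
```

```text
(array([ 584.61175606, -198.53554301,    9.62568543]), array([ 582.63116411, -198.18150312,  167.6128745 ]), array([-0.01253539,  0.00224076,  0.99991892])) [-0.79324824  0.22951072 -0.61705971 -1.76278098 -0.65101514  0.70824778]
```

View pics/cmp3.png

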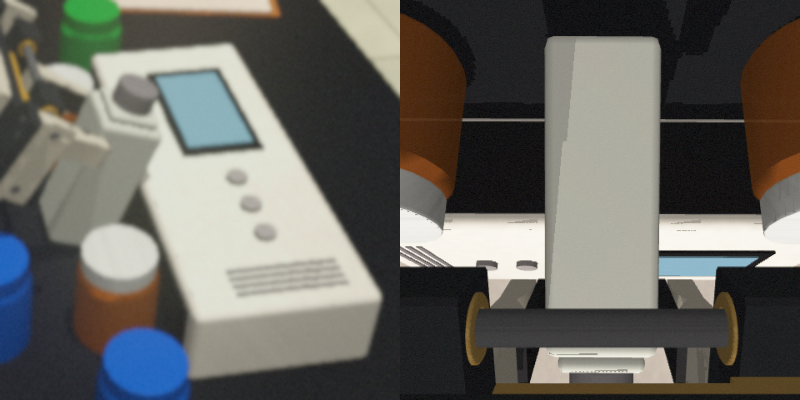

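The bottle's base stuck to the bench and the bottle pivoted forward in the pads. I'll reverse the motion so it pivots back upright, then check it.

```bash
python3 - 2>/dev/null <<'E'
from h import *
np.set_printoptions(precision=2,suppress=True)
b=bpose(1,-.024);M=toolR(b,A,1,0);o=eul(M);z=tcp((545,-196.8,75),b,M)[2]-7-1.4
n=np.array([np.cos(.024),-np.sin(.024),0])
def P(t,dz=0):
    p=tcp((545,-196.8,75),b,M)+n*t; p[2]=z+dz; return p
f0=np.array([.15,.17,-3.03])
for t in (28,21,14,7,2):
    manip.movel(P(t),o,max_speed=50); f=ft(2)-f0; print(t,f,ends()[0])
    if abs(f).max()>45: break
print(manip.current_time())
wsave("w_y"); cv2.imwrite("pics/side_y.png",viewer.grab_frame("side")[:,:,::-1])
a=cv2.resize(cv2.imread('pics/side_y.png')[220:420,250:450],(400,400));b=cv2.resize(cv2.imread('pics/w_y.png')[:400,80:560],(400,400))
cv2.imwrite('pics/cmp4.png',np.hstack([a,b]))
E
```

```text
28 [-2.36  1.1  22.98] [ 578.12 -198.35    8.78]
21 [-1.22  0.89 15.9 ] [ 569.65 -198.12    7.02]
14 [-0.83 -0.64 11.36] [ 560.94 -197.9     5.27]
7 [-0.2  -0.83  9.09] [ 552.65 -197.48    4.08]
2 [-0.17 -1.95  8.72] [ 547.23 -197.2     3.58]
25.3
```

View pics/cmp4.png

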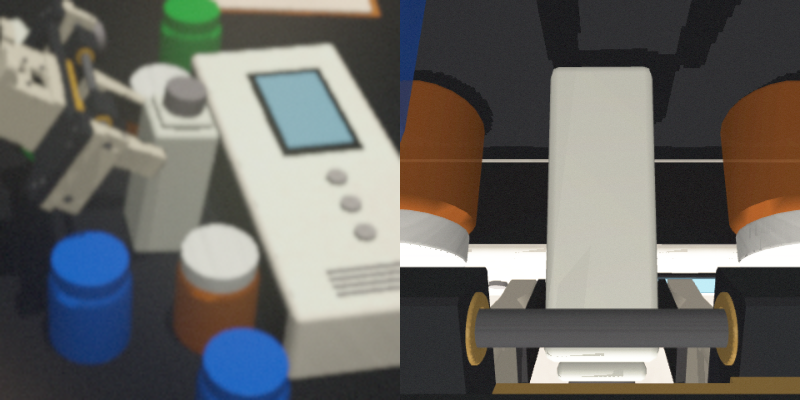

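```bash
python3 - 2>/dev/null <<'E'
from h import *
np.set_printoptions(precision=2,suppress=True)
manip.open_jaws(); manip.hold(.2); print(manip.current_time(),ends()[0],ft(2))
wsave("w_z"); cv2.imwrite("pics/side_z.png",viewer.grab_frame("side")[:,:,::-1])
a=cv2.resize(cv2.imread('pics/side_z.png')[220:420,250:450],(400,400));b=cv2.resize(cv2.imread('pics/w_z.png')[:400,80:560],(400,400))
cv2.imwrite('pics/cmp5.png',np.hstack([a,b]))
E
```

```text
26.3583 [ 547.01 -196.88    3.11] [ 0.05  0.29 -0.28]
```

View pics/cmp5.png

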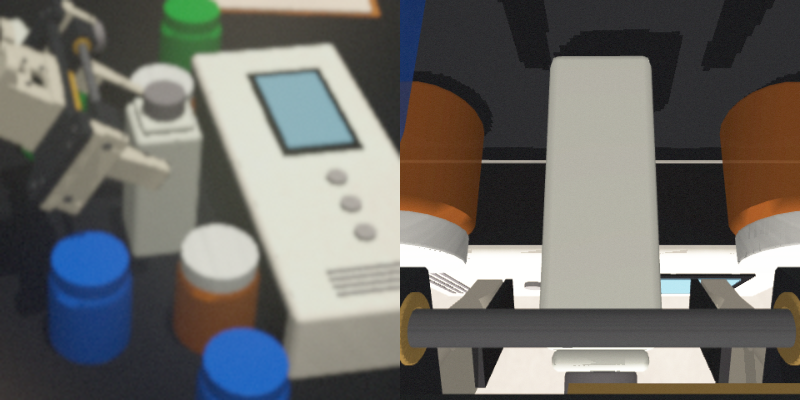

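View pics/w_z.png

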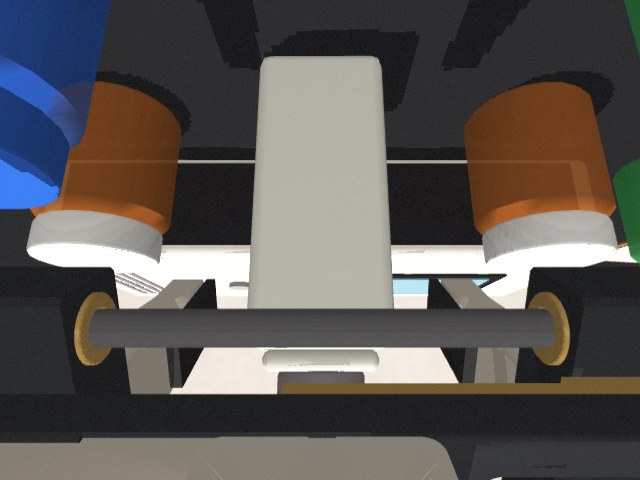

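```bash
python3 - 2>/dev/null <<'E'
from h import *
np.set_printoptions(precision=2,suppress=True)
for uv in ((268,57),(377,57)): print(wz("w_z",uv,1))
# reference: same computation when gripped nominal (w_c: base at contact row 74->75.5)
for uv in ((268,75),(375,75)): print("ref",wz("w_c",uv,1))
d=np.load("pics/w_c.npz");print(ends(d['p'],d['o'])[0])
E
```

```text
[ 507.44 -221.1     1.  ]
[ 508.67 -171.39    1.  ]
ref [ 517.9  -223.01    1.  ]
ref [ 519.17 -171.11    1.  ]
[ 545.18 -196.91    3.37]
```

```bash
cat >> h.py <<'E'
B=bpose(1,-.024);MM=toolR(B,A,1,0);OO=eul(MM);NN=np.array([np.cos(.024),-np.sin(.024),0])
Z0=tcp((545,-196.8,75),B,MM)[2]-8.0
def PP(x,dz=0):  # x: bottle centre
    p=tcp((545,-196.8,75),B,MM)+NN*(x-545); p[2]=Z0+dz; return p
E
python3 - 2>/dev/null <<'E'
from h import *
np.set_printoptions(precision=2,suppress=True)
manip.movel(PP(534.7,0),OO,max_speed=50); fb=ft(2)
manip.close_gripper(60); print(manip.current_width(),ft(3)-fb,ends()[0])
manip.movel(PP(534.7,2.5),OO,max_speed=20); f=ft(3);print(f,ends()[0])
manip.movel(PP(562,2.5),OO,max_speed=50);  f=ft(3);print(f,ends()[0])
manip.movel(PP(566.5,2.5),OO,max_speed=20);  f=ft(3);print(f,ends()[0])
wsave("w_q");print(manip.current_time())
E
```

```text
55.458039231660145 [ 0.07 -0.2  -0.35] [ 534.71 -196.56    3.48]
[-0.34 -0.09 -2.82] [ 534.46 -196.38    5.82]
[-0.19  0.26 -3.3 ] [ 561.73 -196.99    5.88]
[ 0.47  0.06 -2.89] [ 566.43 -197.25    5.95]
29.425
```

View pics/w_q.png

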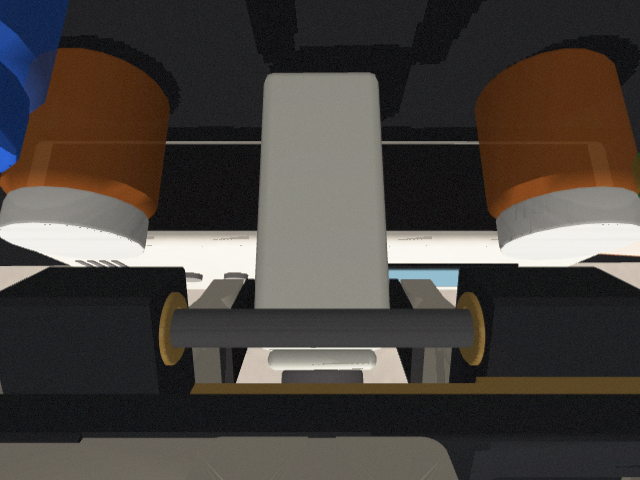

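```bash
python3 - 2>/dev/null <<'E'
from h import *
np.set_printoptions(precision=2,suppress=True)
f0=ft(4); dz=.8
manip.movel(PP(566.5,dz),OO,max_speed=20)
for i in range(8):
    f=ft(4)-f0; print('z',dz,f,ends()[0])
    if f[2]>1.5: break
    dz-=.4; manip.movel(PP(566.5,dz),OO,max_speed=15)
x=566.5; fb=ft(4)
for i in range(14):
    x+=.5; manip.movel(PP(x,dz),OO,max_speed=15); f=ft(4)-f0; print('x',x,f,ends()[0])
    if f[0]<-3 or f[2]>12: break
print(manip.current_time()); wsave("w_r")
E
```

```text
z 0.8 [ 0.47 -0.27 -0.28] [ 566.47 -197.34    4.26]
z 0.4 [-0.3   0.04 -0.01] [ 566.51 -197.33    3.91]
z 0.0 [-1.66 -0.63  3.33] [ 566.7  -197.43    3.79]
x 567.0 [-3.63 -0.57  7.6 ] [ 567.3  -197.46    3.95]
31.225
```

```bash
python3 - 2>/dev/null <<'E'
from h import *
np.set_printoptions(precision=2,suppress=True)
f0=np.array([.2,.05,-2.9]); dz=.9
manip.movel(PP(566.5,dz),OO,max_speed=15); print(ft(4)-f0,ends()[0])
x=566.5
for i in range(16):
    x+=.5; manip.movel(PP(x,dz),OO,max_speed=15); f=ft(3)-f0; print('x',x,f,ends()[0])
    if f[0]<-1.5: break
print(manip.current_time()); wsave("w_s")
E
```

```text
[-0.12 -0.29  0.6 ] [ 566.19 -197.11    3.95]
x 567.0 [-0.41 -0.16 -0.31] [ 566.98 -197.32    4.34]
x 567.5 [-0.09 -0.03 -0.  ] [ 567.48 -197.31    4.38]
x 568.0 [-0.5  -0.32  0.29] [ 568.01 -197.36    4.4 ]
x 568.5 [-0.4  -0.24  0.2 ] [ 568.48 -197.35    4.39]
x 569.0 [-0.13 -0.33  0.28] [ 568.99 -197.34    4.38]
x 569.5 [ 0.13  0.18 -0.25] [ 569.49 -197.38    4.37]
x 570.0 [-0.17 -0.61  0.1 ] [ 570.01 -197.38    4.42]
x 570.5 [-0.   -0.07  0.26] [ 570.5  -197.39    4.39]
x 571.0 [-1.09  0.06  0.24] [ 570.89 -197.4     4.31]
x 571.5 [-3.75 -0.25  1.86] [ 571.28 -197.36    4.3 ]
35.1583
```

View pics/w_s.png

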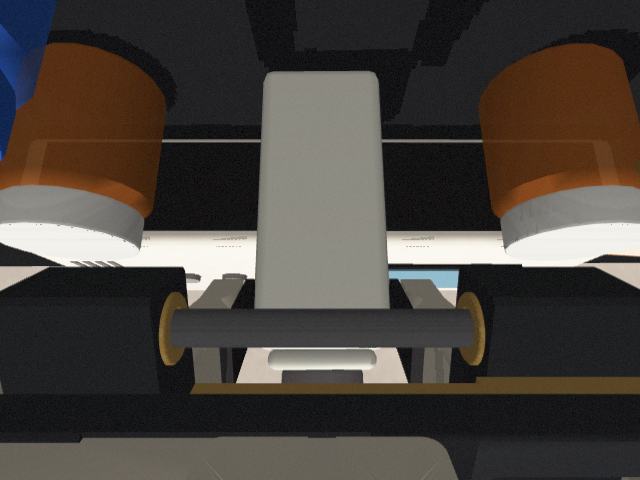

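```bash
python3 - 2>/dev/null <<'E'
from h import *
np.set_printoptions(precision=2,suppress=True)
f0=np.array([.2,.05,-2.9]); x=570.4; dz=.6
manip.movel(PP(x,dz),OO,max_speed=15); print(ft(3)-f0)
while dz>-1.0:
    dz-=.25; manip.movel(PP(x,dz),OO,max_speed=15); f=ft(3)-f0; print('z',dz,f,ends()[0])
    if f[2]>1.5: break
fz=f
for i in range(8):
    x+=.3; manip.movel(PP(x,dz),OO,max_speed=15); f=ft(3)-f0; print('x',x,f,ends()[0])
    if f[0]<-4 : break
manip.hold(.3);print(ft(4)-f0,manip.current_time()); wsave("w_t")
E
```

```text
[-0.38 -0.17  0.26]
z 0.35 [ 0.16 -0.03 -0.16] [ 570.42 -197.42    3.86]
z 0.09999999999999998 [-1.34  0.3   2.83] [ 570.54 -197.45    3.8 ]
x 570.6999999999999 [-2.95  0.02  4.79] [ 570.9  -197.52    3.88]
x 570.9999999999999 [-5.83  0.21  7.85] [ 571.06 -197.45    3.93]
[-5.63  0.03  7.69] 37.3917
```

```bash
python3 - 2>/dev/null <<'E'
from h import *
np.set_printoptions(precision=2,suppress=True)
f0=np.array([.2,.05,-2.9])
manip.movel(PP(571.25,.12),OO,max_speed=15); manip.hold(.2); print(ft(4)-f0,ends()[0])
manip.open_jaws(); manip.hold(.2); print(ft(3),manip.current_width(),manip.current_time())
wsave("w_u"); cv2.imwrite("pics/side_u.png",viewer.grab_frame("side")[:,:,::-1])
crop('pics/side_u.png','pics/side_uc.png',290,200,170,150,4)
E
```

```text
[-7.58 -0.33  9.39] [ 571.12 -197.43    3.94]
[-0.08 -0.3   0.02] 87.7199793230497 39.0833
```

View pics/w_u.png

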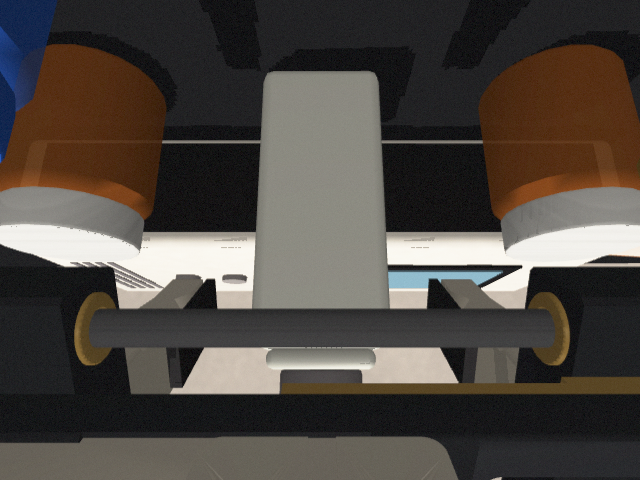

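View pics/side_uc.png

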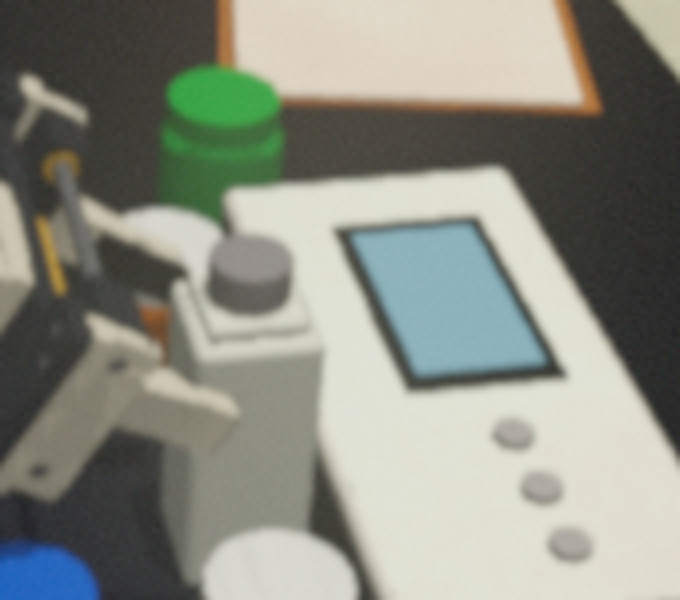

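```bash
python3 - 2>/dev/null <<'E'
from h import *
np.set_printoptions(precision=2,suppress=True)
def meas(n):
    g=cv2.GaussianBlur(cv2.imread(f'pics/{n}.png',0).astype(np.float32),(3,3),0)
    out=[]
    for c in (275,300,322,345,370):
        d=np.diff(g[45:95,c]); i=int(np.argmax(d)); w=d[max(i-2,0):i+3]; out.append(45+max(i-2,0)+.5+(w*np.arange(len(w))).sum()/w.sum())
    e=np.diff(g,axis=1); s=[(240+int(np.argmax(e[y,240:300])),350+int(np.argmin(e[y,350:410]))) for y in (95,130,200)]
    return np.array(out),s
for n in ("w_z","w_c","w_s","w_t","w_u"):
    r,s=meas(n); rr=np.median(r); P=wz(n,(322,rr),1); d=np.load(f"pics/{n}.npz"); print(n,r,s,P[:2],"tool-ref",ends(d['p'],d['o'])[0][0]-P[0])
E
```

```text
w_z [55.76 55.78 55.73 55.58 55.58] [(258, 382), (256, 384), (252, 387)] [ 507.25 -196.46] tool-ref 39.7784408569305
w_c [74.37 74.32 74.36 74.36 74.68] [(263, 378), (262, 380), (258, 383)] [ 518.09 -196.81] tool-ref 27.099473462665856
w_s [70.96 70.96 70.72 70.73 70.98] [(262, 378), (260, 380), (257, 384)] [ 542.94 -197.22] tool-ref 28.33598238399611
w_t [71.74 71.74 71.52 71.53 71.71] [(262, 378), (261, 380), (258, 384)] [ 542.75 -197.36] tool-ref 28.29100665778367
w_u [70.75 70.74 70.7  70.73 71.06] [(262, 378), (260, 380), (257, 383)] [ 541.92 -197.26] tool-ref 29.313780902758253
```

```bash
python3 - 2>/dev/null <<'E'
from h import *
np.set_printoptions(precision=2,suppress=True)
fo=ft(4); x=571.25;dz=.12
manip.close_gripper(60); print(ft(3)-fo,ends()[0])
for i in range(4):
    f=ft(3)-fo; print('z',dz,f)
    if f[2]<-1.2: break
    dz+=.15; manip.movel(PP(x,dz),OO,max_speed=15)
for i in range(8):
    x+=.25; manip.movel(PP(x,dz),OO,max_speed=15); f=ft(3)-fo; print('x',x,f,ends()[0])
    if f[0]<-4: break
wsave("w_v"); print(manip.current_time())
E
```

```text
[ 0.59 -0.06 -0.45] [ 571.23 -197.46    3.6 ]
z 0.12 [ 0.08 -0.78 -0.12]
z 0.27 [ 0.51 -0.43 -1.96]
x 571.5 [-0.23 -0.48 -2.09] [ 571.4  -197.43    3.71]
x 571.75 [-1.39 -0.88  0.09] [ 571.73 -197.41    3.81]
x 572.0 [-2.61 -0.25  2.06] [ 572.1  -197.5     3.93]
x 572.25 [-3.53 -0.67  4.46] [ 572.41 -197.51    4.02]
x 572.5 [-5.   -0.89  5.73] [ 572.59 -197.49    4.06]
42.3
```

```bash
python3 - 2>/dev/null <<'E'
from h import *
np.set_printoptions(precision=2,suppress=True)
f=manip.current_ft_force();print(f)
manip.open_jaws(); manip.hold(.15); wsave("w_w"); print(manip.current_time(),ft(2))
for n in ("w_u","w_v","w_w"):
    g=cv2.GaussianBlur(cv2.imread(f'pics/{n}.png',0).astype(np.float32),(3,3),0); out=[]
    for c in range(275,371,5):
        d=np.diff(g[45:95,c]); i=int(np.argmax(d)); w=d[max(i-2,0):i+3]; out.append(45+max(i-2,0)+.5+(w*np.arange(len(w))).sum()/w.sum())
    # reader top/front edge thin line rows beside bottle
    P=wz(n,(322,np.median(out)),1); d=np.load(f"pics/{n}.npz"); print(n,np.median(out),P[:2],ends(d['p'],d['o'])[0])
ims=[cv2.imread(f'pics/{n}.png')[60:250,240:400] for n in ("w_u","w_v","w_w")]
cv2.imwrite('pics/cmp6.png',cv2.resize(np.hstack(ims),None,fx=1.6,fy=2.5))
E
```

```text
[-4.13 -0.24  5.73]
43.2583 [-0.03 -0.26 -0.05]
w_u 70.75566608693532 [ 541.93 -197.26] [ 571.23 -197.43    3.62]
w_v 68.94052392128211 [ 542.53 -197.31] [ 572.59 -197.49    4.06]
w_w 68.57163251911668 [ 541.86 -197.27] [ 572.48 -197.46    3.78]
```

View pics/cmp6.png

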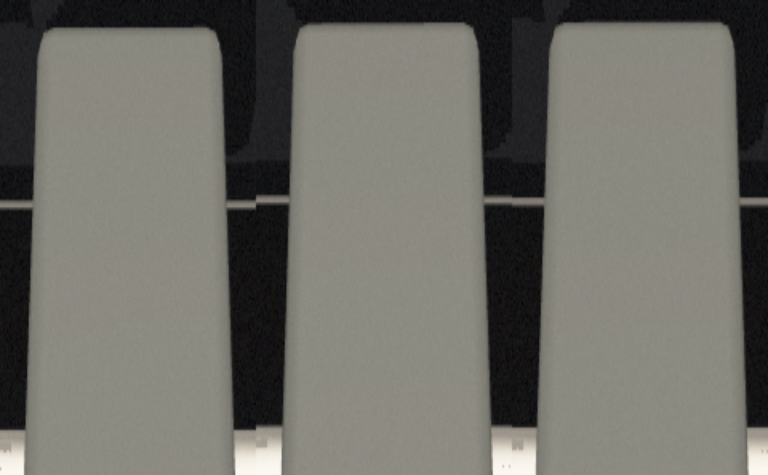

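```bash
python3 - 2>/dev/null <<'E'
from h import *
np.set_printoptions(precision=2,suppress=True)
def e(n,z):
    g=cv2.GaussianBlur(cv2.imread(f'pics/{n}.png',0).astype(np.float32),(3,3),0); out=[]
    for c in range(275,371,5):
        d=np.diff(g[45:95,c]); i=int(np.argmax(d)); w=d[max(i-2,0):i+3]; out.append(45+max(i-2,0)+.5+(w*np.arange(len(w))).sum()/w.sum())
    P=wz(n,(322,np.median(out)),z); d=np.load(f"pics/{n}.npz"); E=ends(d['p'],d['o'])[0]; return P[0],E[0],E[0]-P[0],E[2]
for n,z in (("w_q",3.4),("w_s",1.8),("w_s",1.4),("w_t",1.2),("w_u",1),("w_w",1),("w_z",1)): print(n,z,np.array(e(n,z)))
E
```

```text
w_q 3.4 [538.16 566.43  28.27   5.95]
w_s 1.8 [541.82 571.28  29.45   4.3 ]
w_s 1.4 [542.3  571.28  28.97   4.3 ]
w_t 1.2 [542.42 571.05  28.63   3.93]
w_u 1 [541.93 571.23  29.31   3.62]
w_w 1 [541.86 572.48  30.62   3.78]
w_z 1 [507.26 547.03  39.77   3.14]
```

```bash
python3 - 2>/dev/null <<'E'
from h import *
np.set_printoptions(precision=2,suppress=True)
fo=ft(2); x=572.5;dz=.27
manip.close_gripper(60)
dz+=.8; manip.movel(PP(x,dz),OO,max_speed=20); f=ft(2)-fo; print('lift',f,ends()[0],manip.current_time())
for i in range(7):
    x+=.3; manip.movel(PP(x,dz),OO,max_speed=20); f=ft(2)-fo; print('x',x,f)
    if f[0]<-2.2: break
for i in range(5):
    dz-=.25; manip.movel(PP(x,dz),OO,max_speed=20); f=ft(2)-fo; print('z',dz,f)
    if f[2]>-1.0: break
print(ft(2)-fo,manip.current_time())
manip.open_jaws(); manip.hold(.1); wsave("w_end"); print(manip.current_time(),ft(2))
E
```

```text
lift [-0.53  0.32 -2.73] [ 572.1  -197.3     4.18] 44.3417
x 572.8 [-0.22  0.53 -2.95]
x 573.0999999999999 [ 0.47  0.07 -2.25]
x 573.3999999999999 [ 0.68  0.27 -2.66]
x 573.6999999999998 [-0.66  0.19 -2.42]
x 573.9999999999998 [-2.89  0.53 -1.22]
z 0.8200000000000001 [-4.67  0.63 -0.19]
[-4.95  0.91  0.25] 46.3083
47.2167 [ 0.29  0.03 -0.18]
```

```bash
python3 - 2>/dev/null <<'E'
from h import *
np.set_printoptions(precision=2,suppress=True)
fo=np.array([0,0,-.1]); x=574.0;dz=.82
manip.close_gripper(60); f=ft(1)-fo; print(f)
for i in range(3):
    x+=.25; manip.movel(PP(x,dz),OO,max_speed=20); f=ft(2)-fo; print('x',x,f)
    if f[0]<-3: break
manip.open_jaws(); print(manip.current_time())
p=np.array(manip.current_position()); manip.movel(p-100*MM[:,0],OO,max_speed=130); print(manip.current_time(),ft(1))
wsave("w_f"); cv2.imwrite("pics/scene_f.png",viewer.grab_frame("scene")[:,:,::-1]); cv2.imwrite("pics/side_f.png",viewer.grab_frame("side")[:,:,::-1])
a=cv2.resize(cv2.imread('pics/side_f.png')[200:400,280:480],(400,400));b=cv2.resize(cv2.imread('pics/scene_f.png')[150:350,110:310],(400,400))
cv2.imwrite('pics/cmp7.png',np.hstack([a,b]))
E
```

```text
[-0.26  0.01 -0.69]
x 574.25 [-1.21  0.12  1.39]
x 574.5 [-2.64 -0.22  3.94]
x 574.75 [-3.17  0.03  5.59]
49.6583
50.575 [ 0.63  0.09 -1.18]
```

View pics/cmp7.png

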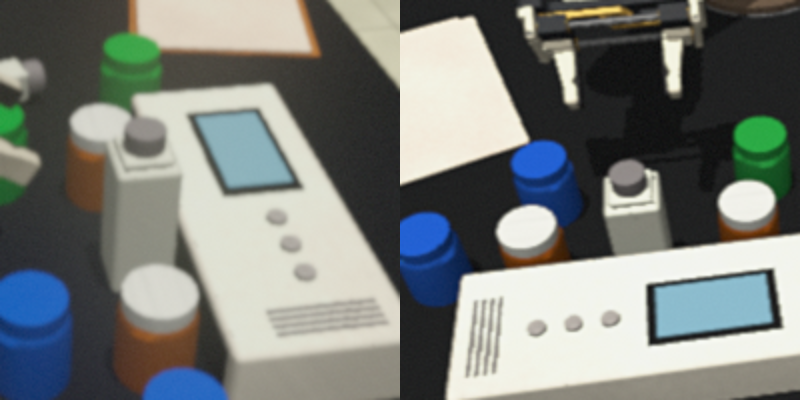

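View pics/w_f.png

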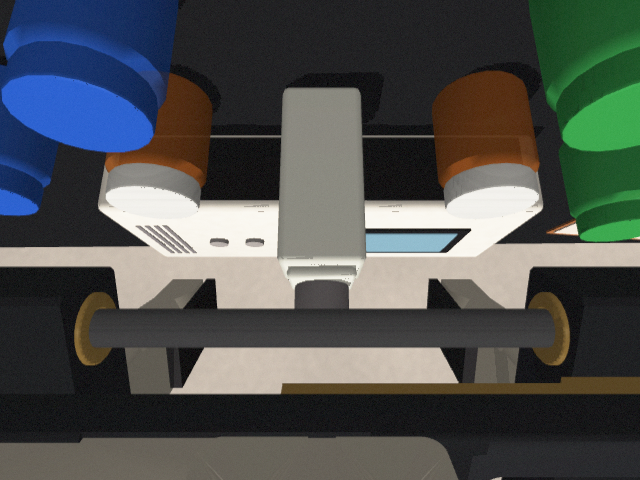

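The pictures show the bottle upright with its cap up, centred between the jars and at the face. The jars have not moved and the gripper is clear.

```bash
python3 -c "
from workcell import manip
manip.job_done(); print(manip.current_time())" 2>&1 | tail -2
```

```text
the job is handed in; nothing more can be done
the job is handed in; nothing more can be done
```

The straight bottle now stands cap up on the bench, midway between the two brown jars, against the reader's sensing face. I handed the job in at about 50.7 s of the 54 s allowed. No verdict is reported.

- **Picking up and placing:** I gripped the straight bottle from above, turned it upright and lowered it until I felt the bench.
- **Slip on the first slide:** The base stuck on the bench, the bottle leaned forward in the pads, and the vertical wrist force rose to about 31 N. I reversed the move, let the bottle settle upright and gripped it again.
- **Pressing:**
  - The first two presses, 5–8 N at the wrist, left a gap of about 1 mm, found by touch. Bench friction had tilted the bottle slightly.
  - I then lifted it a fraction of a millimetre and moved it forward until it touched the face.
  - I lowered it with 4–5 N on it. That lowering may have ended with the base a fraction of a millimetre above the bench, so I gripped it again and pressed once more with about 3 N at the wrist, base on the bench, before letting go.
- **Last checks:** The final pictures show the bottle upright, centred and at the face. The jars, the look-alike jars and the reader look unmoved, and the gripper is about 100 mm clear. I did not look at the sample or the whole of the stepped bottle again at the end, but the arm did not go near them after the pick.
- **Not measured:** Some of the 3 N in the last press was bench friction, so the force on the face itself was lower. I did not measure the gap after the final release. A few tenths of a millimetre may remain.

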